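# Set the printing screen's gap with a flat gauge blade

### The job

Draw the gauge out from under the low wooden shelf by its blade, lay it down on the bench and let go, then take it again by its handle. Slide the blade gently into the gap of the little printing press, between the two steel stops, until its handle shoulders are fully home against both stops, and leave it there. Then turn the clamp knob on top of the press clockwise all the way so that the screen frame comes down and nips the blade; leave the jars, pots, brush, squeegee and tape where they are.

Things in the scene. Friction and masses are not known exactly. Their poses are not given: they have to be found in the camera images.
- gauge: loose flat gauge, about 0.1 kg: bare aluminium blade 100 long x 40 wide x 6 mm thick, then a grey plastic handle 65 x 60 x 18 mm, standing out 10 mm on each side of the blade (the shoulders); flat common underside. Origin: underside, mid-width, at the shoulder; +x along the blade to its tip. Starts flat on the bench, handle and 10 to 25 mm of blade under the low shelf. Balances about 18 mm ahead of the shoulder
- gauge_handle (a point): centre of the gauge's handle, half-way up (9 mm above the underside), 32.5 mm behind the shoulder; the handle is 60 mm wide across y; axes as the gauge
- gauge_blade (a point): point of the blade 20 mm short of its tip, half-way up (3 mm above the underside), blade 40 mm wide across y; axes as the gauge
- gauge_shoulder (a point): the same point as the gauge's origin, at the shoulder
- riser: fixed low wooden shelf, 160 deep (x) x 200 wide (y) x 46 mm high, two small pots on it; top board 12 mm thick, 34 mm clear beneath, closed at back and sides, open to its -x side. Origin: bench level, under its middle; the open front edge is at x = -80 mm
- riser_front (a point): middle of the shelf's open front edge, on its top face; axes as the shelf
- press: fixed small screen-printing press, base 220 x 200 mm. Plywood platen 165 (x) x 160 mm, 20 mm thick, top 70 mm above the bench, front edge at x = -120 mm. On its front edge, flush, two steel stops 20 deep x 22 wide x 8 mm high with a 46 mm opening between them for the blade. Knob top at 164 mm. Origin: bench level, under its middle; +x is the way the blade is pushed in
- press_mouth (a point): middle of the platen's front top edge, between the stops: where the gauge's shoulder origin is when fully home (the handle then hangs free in front of the platen); axes as the press
- screen: aluminium screen frame (190 mm wide, bars 22 mm high, mesh inside, its underside flat) over the platen, which slides straight up and down on the press's rear column. It goes down 4 mm per radian of the clamp knob through a spring (10 N at most on the blade), so the knob can be turned fully also with the 6 mm blade in the gap; with the knob fully open the gap over the platen is 9 mm
- screen_lip (a point): middle of the lower front edge of the screen frame, 25 mm behind the platen's front edge; its height over the platen's top (70 mm) is the gap: 8.2 to 9 mm at the start
- clamp (a joint): angle of the clamp knob, rad: 0 is open, grows clockwise as seen from above, end stop at 1.4; it starts at 0 to 0.2. It stays where it is left (friction about 0.15 N m)
- clamp_grip (a point): on the knob's upright axis, 10 mm below its top. The knob is a black bar 64 long x 14 wide, standing 28 mm high on a round steel foot 56 mm across, on top of the press's rear column; x runs along the bar and turns with it
- white_jar: large white paint jar 68 mm across, 130 mm tall, standing at the far side of the bench; to be left alone; origin at its underside
- violet_jar: dark paint jar 62 mm across, 110 mm tall, beside the white jar; to be left alone; origin at its underside
- squeegee: wooden squeegee 160 mm long lying on the bench; to be left alone; origin at its underside
- brush: paint brush about 160 mm long lying on the near side; to be left alone; origin at its underside
- tape_roll: roll of tape 90 mm across, 24 mm high, lying flat on the near side; to be left alone; origin at its underside
- pot_a: small pot 40 mm across, 45 mm tall, standing on the low shelf; to be left alone; origin at its underside
- pot_b: small pot 40 mm across, 45 mm tall, standing on the low shelf; to be left alone; origin at its underside
Not all that is in view belongs to the job. What is shaped like the gauge but yellow is not meant.

How it is judged:
By the outcome, as a careful person would: the job done as asked, in the order asked, and still so for the second after the job is handed in, with the robot touching nothing.
It also fails if it takes over 72 s, if anything falls off the work surface, if the arm or the gripper's body presses on something with over 40 N, if the wrist force passes 120 N, or if a joint passes its speed limit or range.

### The arm

A 6-joint arm with a two-finger parallel gripper is mounted at the origin on the work surface. World frame = base frame: x ahead of the robot, y to its left, z up, the work surface at z = 0. Lengths are in mm, angles in rad, forces in N, time in s.
With the tool pointing down it reaches from about 400 to 925 mm from the base axis. Payload 12.5 kg.
Tool frame: the origin (TCP) lies midway between the tips of the shut fingers; the grasp point (between the pads) lies 19 mm behind it; z points along the fingers, y is the line along which they close (so a half turn about z gives the same grasp; the last joint's range is limited). The gripper opens to 95 mm and grips with 3 to 60 N. Pads are 20 mm wide; open, the fingers measure 119 mm over their backs; the gripper's body (75 mm by 180 mm) begins 59 mm behind the grasp point.
Start: joints at [1.238, 0.491, 1.559, -0, 1.092, -0.106], TCP at [140.519, 609.017, 214.661] pointing down, gripper open.
Joint ranges: [-3.1, 3.1], [-0.84, 2.19], [0.05, 2.79], [-1.13, 4.28], [0.06, 2.93], [-2.69, 2.69]. Speed limits (rad/s): [2.22, 2.22, 2.79, 3.14, 3.14, 3.14].

### API

Orientations are given as [roll, pitch, yaw] about the fixed x, y, z axes, in that order (R = Rz(yaw) Ry(pitch) Rx(roll)).
In Python, from cell import env gives the robot as it stands.
- The arm moves only by the tool arm_command, never from a script. Its argument "targets" is a list of rows, each a list of 5 numbers: the shift along the tool's x, y, z in mm, then the turn about the tool's z in degrees, then the opening, from 0 (shut) to 1 (fully open). In form: [[tx, ty, tz, roll, fingers], ...]. A call has 1 to 5 rows; each row is the pose to reach, as a shift and turn from the pose commanded when the call began, along the tool's axes at that moment; what a row does not reach only later rows make up. A row lasts 1/10 s, in which the tool goes at most 50 mm and 8.59 degrees, less where a joint would pass 70% of its speed; a pose out of reach is approached as far as the arm can. A call with a gripper value outside its range is refused whole. The fingers move at their own pace and stop on an object; the grip force is fixed at half the most. Time passes only in rows, so rows that repeat a pose let the fingers close. It gives the time, the measured TCP pose, the force, the opening and the grip force at its end, in the units of the state.
- env.state(): the state, without advancing time (a new reading comes with each control period).
- env.read_camera(name): name is "scene" or "top" or "wrist"; returns a dict with "frame" (384x512x3 uint8, red, green, blue), "vertical_fov" (degrees; the focal length in pixels is half the picture's height over the tangent of half this angle, whatever the lens; pixels are square), "cx", "cy" (the principal point, pixels), "world_from_camera" (4x4, takes a point from camera to world coordinates); the wrist camera has in their place "hand_eye" (4x4, takes a point from camera to tool coordinates, whose origin is the TCP and whose axes are the flange's). Camera axes: x right, y down, z forward; pixel columns grow to the right and rows downward; lengths in mm; the calibration is good to about 2 mm. The wrist camera is an equidistant fisheye: a pixel r from the principal point sees the ray r / f radians off the axis. A picture is of the moment at which its call begins: read the wrist's pose just before it. There is no depth.
- env.job_done(): hands the job in; it is judged then, once.
The state is a dict: "t": time; "joints": joint angles; "qvel": joint speeds; "tau": joint torques, N m; "eef_pos": TCP position; "tcp_rot": TCP orientation; "ft_force": force on the tool from outside, world axes, zero at the start; "moment": the same for the moment, N m; "opening": opening from 0.0 (shut) to 1.0 (fully open); "grip_force": force on a finger pad.
Only numpy, scipy, OpenCV 4.12 (cv2) and the standard library are available. Lean on these libraries where they do the work, as an engineer would, in place of code of your own. Each camera call takes 0.05 s, during which the arm holds its last target. There are 200 camera calls.

## Working session

There is one attempt and no reset: what is moved stays moved. The work goes in short steps, Python scripts to look and compute and a tool call to move; the robot and the scene stay as the last step left them, time stands still between calls to the robot, and variables do not carry over. Pictures are saved under pics/ and viewed, at most 10 in all, crops included, and the job is handed in when it is done.

Besides the shell and the picture viewer there is one more tool, called after "Call:" as name(argument=value, ...), one argument or row to a line, values as JSON. arm_command: Moves the arm, as the interface text tells. Its arguments: {"type":"object","properties":{"targets":{"type":"array","items":{"type":"array","items":{"type":"number"}}}},"required":["targets"]}

```bash
mkdir -p pics
cat > h.py <<'E'
import numpy as np, cv2
from cell import env
from scipy.spatial.transform import Rotation as R
def cam(n):
    s=env.state(); d=env.read_camera(n)
    if n=='wrist':
        T=np.eye(4); T[:3,:3]=R.from_euler('xyz',s['tcp_rot']).as_matrix(); T[:3,3]=s['eef_pos']
        d['world_from_camera']=T@np.array(d['hand_eye'])
    d['fish']=n=='wrist'; d['f']=192/np.tan(np.radians(d['vertical_fov']/2))
    return d
def ray(d,u,v):
    x,y=(u-d['cx'])/d['f'],(v-d['cy'])/d['f']
    if d['fish']:
        r=np.hypot(x,y); k=np.sin(r)/r if r>1e-9 else 1
        c=np.array([x*k,y*k,np.cos(r)])
    else: c=np.array([x,y,1.])
    M=np.array(d['world_from_camera']); return M[:3,3],M[:3,:3]@c
def onz(d,u,v,z):
    o,r=ray(d,u,v); return o+r*(z-o[2])/r[2]
def proj(d,p):
    M=np.linalg.inv(np.array(d['world_from_camera'])); c=M[:3,:3]@np.asarray(p,float)+M[:3,3]
    if d['fish']:
        a=np.arctan2(np.hypot(c[0],c[1]),c[2]); k=a/np.hypot(c[0],c[1])
        return d['cx']+d['f']*c[0]*k,d['cy']+d['f']*c[1]*k
    return d['cx']+d['f']*c[0]/c[2],d['cy']+d['f']*c[1]/c[2]
def save(d,n): cv2.imwrite('pics/'+n+'.png',d['frame'][:,:,::-1])
E
python3 - <<'E'
from h import *
a=cam('scene');b=cam('top')
im=np.hstack([a['frame'],b['frame']])
save(a,'scene0');save(b,'top0')
for d in(a,b): print(d['f'],d['cx'],d['cy'],np.round(d['world_from_camera'],3))
print(env.state())
E
```

```text
347.25533349207814 255.88952755352364 184.558103287855 [[-5.62000e-01  5.64000e-01 -6.05000e-01  1.05318e+03]
 [ 8.27000e-01  3.71000e-01 -4.22000e-01  4.36360e+02]
 [-1.30000e-02 -7.37000e-01 -6.76000e-01  7.28854e+02]
 [ 0.00000e+00  0.00000e+00  0.00000e+00  1.00000e+00]]
414.2255917461621 259.60411939210815 189.78911375824686 [[ 7.000000e-03 -9.970000e-01  7.600000e-02  3.860800e+02]
 [-1.000000e+00 -8.000000e-03 -1.700000e-02  4.010900e+01]
 [ 1.700000e-02 -7.600000e-02 -9.970000e-01  1.395153e+03]
 [ 0.000000e+00  0.000000e+00  0.000000e+00  1.000000e+00]]
{'t': 0.1, 'joints': array([ 1.23837011e+00,  4.91504849e-01,  1.55937477e+00, -1.74414801e-06,
        1.09165689e+00, -1.05562552e-01]), 'qvel': array([-0.00065091, -0.00187461,  0.00093594, -0.00073908,  0.00141826,
        0.00131663]), 'tau': array([ 3.39197155e-03, -6.13620043e+01, -2.58613282e+01,  6.94717071e-02,
        4.68941603e-02, -3.23355584e-05]), 'eef_pos': array([140.46772574, 608.80911774, 214.12144438]), 'tcp_rot': array([-3.14065389e+00, -9.79122419e-05,  2.91472975e+00]), 'ft_force': array([-0.48750076, -0.14935465, -0.93733921]), 'moment': array([-0.07070963,  0.03579398,  0.0254075 ]), 'grip_force': 0.0, 'opening': 1.0011244011430938}
```

View pics/scene0.png

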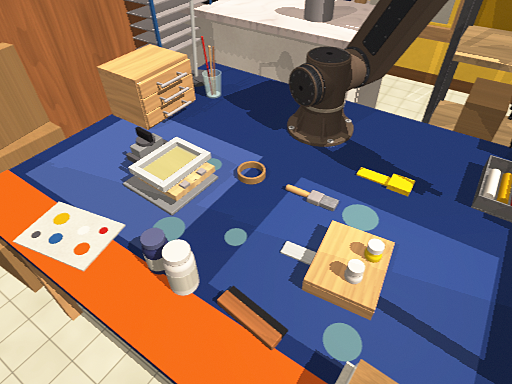

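View pics/top0.png

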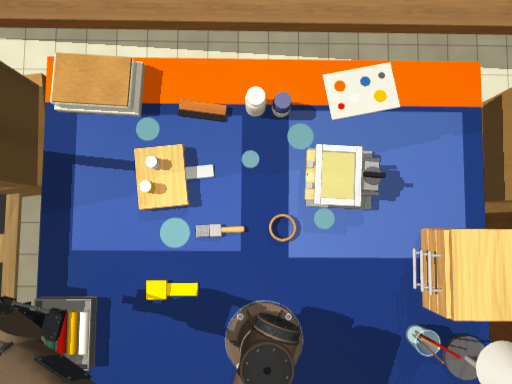

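Scene view: the blade sticks out of the shelf at about (297,252), the press is at (172,175), and the yellow decoy is at (388,180). Top view: blade at cols 187–214, row 172; shelf cols 135–188; press cols 305–385 with its mouth to the left (+y); knob at about (374,174).

Run:
```python
from h import *
b=cam('top'); f=b['frame']; hsv=cv2.cvtColor(f,cv2.COLOR_RGB2HSV)
m=((hsv[...,1]<60)&(hsv[...,2]>140)).astype(np.uint8); k=np.zeros_like(m); k[155:190,184:225]=1; m*=k
ys,xs=np.nonzero(m); r=cv2.minAreaRect(np.c_[xs,ys].astype(np.float32)); box=cv2.boxPoints(r)
print('blade',[onz(b,u,v,6)[:2].round(1) for u,v in box])
w=cv2.inRange(hsv,(8,60,120),(25,200,255)); w[:, :125]=0; w[:,192:]=0; w[:140]=0; w[212:]=0
ys,xs=np.nonzero(w); r=cv2.minAreaRect(np.c_[xs,ys].astype(np.float32)); print(r)
print('riser',[onz(b,u,v,46)[:2].round(1) for u,v in cv2.boxPoints(r)])
c=f[130:225,120:400]; cv2.imwrite('pics/crop1.png',cv2.resize(c[:,:,::-1],None,fx=2.8,fy=2.8,interpolation=cv2.INTER_CUBIC))
```

```text
blade [array([568.2, 269.4]), array([578.5, 176.7]), array([536.8, 172. ]), array([526.7, 264.5])]
((160.6334686279297, 176.4413604736328), (61.77280044555664, 49.97142791748047), 84.70991516113281)
riser [array([623.6, 433.5]), array([640.5, 271.4]), array([438.6, 248.7]), array([422.5, 409.1])]
```

View pics/crop1.png

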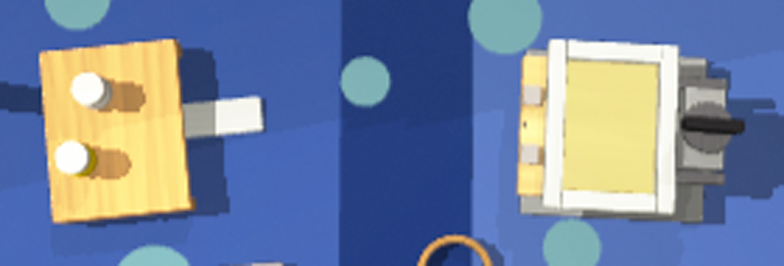

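Crop: blade tip at about (262,114), stops at (532,95) and (531,154), knob bar at (712,125). I'll start moving towards the blade.

Call:
arm_command(
  targets=[
    [-42, -26, 0, 8, 1],
    [-84, -52, 0, 16, 1],
    [-126, -78, 0, 24, 1],
    [-168, -104, 0, 32, 1],
    [-210, -130, 0, 40, 1],
  ],
)

```text
t: 0.65
eef_pos: [316.9, 433.5, 214.6]
tcp_rot: [-3.142, 0.0, 2.211]
ft_force: [0.8, 1.0, -0.5]
opening: 1.001
grip_force: 0.0
```

```bash
cat >> h.py <<'E'
def to(x,y,z=None,yaw=None):
    s=env.state(); M=R.from_euler('xyz',s['tcp_rot']).as_matrix(); p=np.array(s['eef_pos'])
    d=M.T@(np.array([x,y,p[2] if z is None else z])-p)
    r=0 if yaw is None else -((yaw-np.degrees(s['tcp_rot'][2])+180)%360-180)
    print('t',round(s['t'],2),'pos',p.round(1),'rot',np.degrees(s['tcp_rot']).round(1),'open',round(s['opening'],3),'shift',d.round(1),'roll',round(r,1),'j6',s['joints'][5].round(2))
E
python3 -c "
from h import *
to(555.4,194.2,200,96.3)"
```

```text
t 0.65 pos [316.9 433.5 214.6] rot [-180.     0.   126.7] open 1.001 shift [-334.4   48.2   14.6] roll 30.4 j6 0.18
```

Call:
arm_command(
  targets=[
    [-49, 7, 0, 6, 1],
    [-98, 14, 0, 12, 1],
    [-147, 21, 0, 18, 1],
    [-196, 28, 0, 24, 1],
    [-240, 35, 0, 30.4, 1],
  ],
)

```text
t: 1.15
eef_pos: [489.6, 262.6, 214.6]
tcp_rot: [-3.142, -0.0, 1.681]
ft_force: [0.2, -0.0, 0.2]
opening: 1.001
grip_force: 0.0
```

```bash
python3 -c "
from h import *
to(555.4,194.2,150,96.3)"
```

```text
t 1.15 pos [489.6 262.6 214.6] rot [-180.    -0.    96.3] open 1.001 shift [-75.2  57.9  64.6] roll 0.0 j6 0.26
```

Call:
arm_command(
  targets=[
    [-38, 29, 0, 0, 1],
    [-75, 58, 10, 0, 1],
    [-75, 58, 50, 0, 1],
    [-75, 58, 64, 0, 1],
    [-75, 58, 64, 0, 1],
  ],
)

```text
t: 1.65
eef_pos: [553.7, 196.0, 148.4]
tcp_rot: [-3.137, 0.0, 1.685]
ft_force: [-0.3, -0.8, 0.6]
opening: 1.0
grip_force: 0.0
```

Run:
```python
from h import *
d=cam('wrist'); save(d,'w1'); print(d['f'],d['cx'],d['cy'],np.round(d['hand_eye'],3))
to(555.4,194.2,60,96.3)
for p in [(557.6,174.3,6),(578.5,176.7,6),(536.8,172,6)]: print(proj(d,p))
```

```text
297.3186396354542 256.9638361715905 191.29531701097451 [[   0.      -0.963   -0.269   76.87 ]
 [   1.       0.       0.       0.566]
 [  -0.      -0.269    0.963 -170.455]
 [   0.       0.       0.       1.   ]]
t 1.7 pos [554.3 196.5 150. ] rot [-179.9    0.    96.6] open 0.997 shift [-2.4  1.  90. ] roll 0.3 j6 0.11
(np.float64(258.16660160281464), np.float64(201.30351721170933))
(np.float64(277.2099279305551), np.float64(201.3189493145587))
(np.float64(239.2211656643881), np.float64(201.1851226667348))
```

View pics/w1.png

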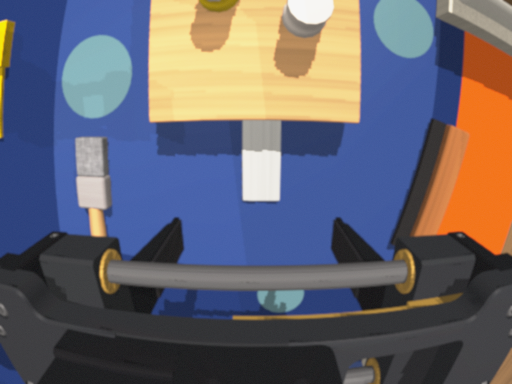

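Wrist view: blade cols 242–281, tip at row 201, shelf front edge at row 121 spanning cols 149–360. Measuring the blade edges exactly.

```bash
cat >> h.py <<'E'
def light(d,box,sat=60,val=110):
    hsv=cv2.cvtColor(d['frame'],cv2.COLOR_RGB2HSV); m=((hsv[...,1]<sat)&(hsv[...,2]>val)).astype(np.uint8)
    k=np.zeros_like(m); k[box[1]:box[3],box[0]:box[2]]=1; return m*k
E
python3 - <<'E'
from h import *
d=cam('wrist'); m=light(d,(225,123,300,215),80,100)
L=[];Rr=[]
for v in range(128,198,3):
    x=np.nonzero(m[v])[0]
    if len(x)>20: L.append(onz(d,x[0]-.5,v,6)[:2]);Rr.append(onz(d,x[-1]+.5,v,6)[:2])
L=np.array(L);Rr=np.array(Rr)
def fit(P): l=cv2.fitLine(P.astype(np.float32),cv2.DIST_HUBER,0,.01,.01).ravel(); return l
for P in(L,Rr): l=fit(P); print(np.degrees(np.arctan2(l[1],l[0])),l)
print(np.linalg.norm(L-Rr,axis=1).round(1))
tips=[np.nonzero(m[:,u])[0].max() for u in range(250,275,4)]; print(tips)
tip=onz(d,261.5,np.mean(tips)+.5,6); print('tip',tip)
c=(L+Rr)/2; l=fit(c); print(c[0],c[-1])
print('front',[onz(d,u,121,46).round(1) for u in(150,255,360)])
E
```

```text
-84.04174 [ 1.03803895e-01 -9.94597793e-01  5.35046875e+02  2.12341797e+02]
-83.729 [ 1.0923119e-01 -9.9401635e-01  5.7613300e+02  2.2636201e+02]
[42.1 42.2 42.2 42.3 42.4 42.4 42.5 42.6 43.7 42.7 41.8 41.8 41.9 42.
 42.1 42.2 42.3 42.4 42.5 42.6 42.8 42.9 43.  42. ]
[np.int64(201), np.int64(201), np.int64(201), np.int64(201), np.int64(201), np.int64(201), np.int64(201)]
tip [562.34101437 174.58385031   6.        ]
[551.73463238 254.85280687] [559.53516757 179.49632244]
front [array([445.2, 254.3,  46. ]), array([545.3, 262.9,  46. ]), array([644.2, 277.1,  46. ])]
```

Call:
arm_command(
  targets=[
    [-1, 2, 45, 0, 1],
    [-2.5, 3.4, 90, 0, 0.8],
    [-2.5, 3.4, 120, 0, 0.7],
    [-2.5, 3.4, 130, 0, 0.7],
    [-2.5, 3.4, 130, 0, 0.7],
  ],
)

```text
t: 2.25
eef_pos: [558.3, 195.0, 20.8]
tcp_rot: [-3.141, -0.0, 1.687]
ft_force: [0.6, -0.0, 0.3]
opening: 0.728
grip_force: 0.0
```

```bash
python3 -c "
from h import *
to(557.9,194.4,2.5,96.1)"
```

```text
t 2.25 pos [558.3 195.   20.8] rot [-180.    -0.    96.6] open 0.728 shift [-0.5 -0.5 18.3] roll 0.5 j6 0.11
```

Call:
arm_command(
  targets=[
    [0, -0.5, 10, 0.5, 0.7],
    [0, -0.5, 18, 0.5, 0.7],
    [0, -0.5, 18, 0.5, 0.7],
    [0, -0.5, 18, 0.5, 0.3],
    [0, -0.5, 18, 0.5, 0.3],
  ],
)

```text
t: 2.75
eef_pos: [558.0, 194.6, 3.1]
tcp_rot: [3.141, -0.0, 1.677]
ft_force: [0.7, -0.7, 0.7]
opening: 0.583
grip_force: 0.0
```

Call:
arm_command(
  targets=[
    [0, 0, 0, 0, 0.2],
    [0, 0, 0, 0, 0.2],
    [0, 0, 0, 0, 0.2],
    [0, 0, 0, 0, 0.2],
  ],
)

```text
t: 3.15
eef_pos: [557.8, 194.6, 2.9]
tcp_rot: [3.141, -0.0, 1.677]
ft_force: [-1.2, 0.2, 2.9]
opening: 0.413
grip_force: 30.0
```

Call:
arm_command(
  targets=[
    [-8, 0, 0, 0, 0.2],
    [-25, 0, 0, 0, 0.2],
    [-45, 0, 0, 0, 0.2],
    [-65, 0, 0, 0, 0.2],
    [-85, 0, 0, 0, 0.2],
  ],
)

```text
t: 3.65
eef_pos: [567.0, 108.5, 2.9]
tcp_rot: [3.141, -0.0, 1.677]
ft_force: [0.1, 3.3, 4.2]
opening: 0.415
grip_force: 30.0
```

Call:
arm_command(
  targets=[
    [-25, 0, 0, 0, 0.2],
    [-50, 0, 0, 0, 0.2],
    [-75, 0, 0, 0, 0.2],
    [-85, 0, 0, 0, 0.2],
    [-85, 0, 0, 0, 0.2],
  ],
)

```text
t: 4.15
eef_pos: [576.1, 23.2, 2.8]
tcp_rot: [3.141, 0.001, 1.675]
ft_force: [1.1, -4.2, 4.1]
opening: 0.409
grip_force: 30.0
```

Call:
arm_command(
  targets=[
    [0, 0, 0, 0, 0.7],
    [0, 0, 0, 0, 0.7],
    [0, 0, 0, 0, 0.7],
    [0, 0, -20, 0, 0.7],
    [0, 0, -50, 0, 0.9],
  ],
)

```text
t: 4.65
eef_pos: [574.7, 26.0, 51.7]
tcp_rot: [-3.138, -0.001, 1.678]
ft_force: [0.3, -0.2, 0.8]
opening: 0.735
grip_force: 0.0
```

Call:
arm_command(
  targets=[
    [0, 0, -50, 0, 1],
    [20, 0, -85, 0, 1],
    [50, 0, -100, 0, 1],
    [60, 0, -100, 0, 1],
    [60, 0, -100, 0, 1],
  ],
)

```text
t: 5.15
eef_pos: [568.9, 86.4, 152.2]
tcp_rot: [-3.141, -0.0, 1.68]
ft_force: [-1.2, -0.1, -0.2]
opening: 0.999
grip_force: 0.0
```

Run:
```python
from h import *
d=cam('wrist'); save(d,'w2'); to(560,130,100)
```

```text
t 5.2 pos [568.9  85.5 151.6] rot [-179.9   -0.    96.2] open 0.998 shift [45.2 -4.  51.6] roll 0 j6 -0.07
```

View pics/w2.png

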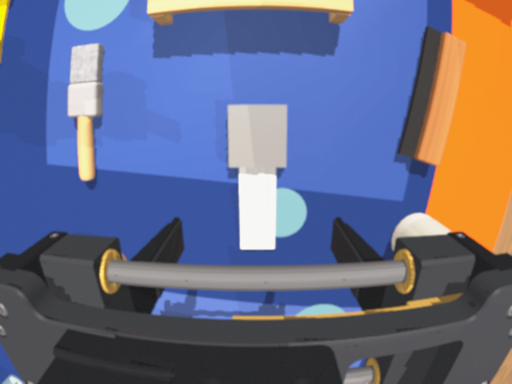

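Wrist view: the gauge is fully out, handle cols 228–287, rows 104–170, blade tip at row 248. Next I measure it and the distance from the handle to the tool.

```bash
cat >> h.py <<'E'
def edges(d,m,vs,z):
    C=[];W=[]
    for v in vs:
        x=np.nonzero(m[v])[0]
        a,b=onz(d,x[0]-.5,v,z)[:2],onz(d,x[-1]+.5,v,z)[:2]; C.append((a+b)/2);W.append(np.linalg.norm(a-b))
    l=cv2.fitLine(np.array(C,np.float32),cv2.DIST_HUBER,0,.01,.01).ravel()
    print('mid',C[0].round(1),C[-1].round(1),'w',np.round(np.median(W),1),'ang',np.degrees(np.arctan2(l[1],l[0])).round(2))
E
python3 - <<'E'
from h import *
d=cam('wrist'); m=light(d,(215,90,300,260),70,100)
edges(d,m,range(110,160,4),18); edges(d,m,range(180,240,4),6)
ww=m.sum(1); r=np.nonzero(ww)[0]; print(r.min(),r.max(),[(v,ww[v]) for v in range(164,176)])
u=257; print('rear',onz(d,u,r.min()-.5,18),'tip',onz(d,u,r.max()+.5,6))
for v in (167,170): print('sh',onz(d,u,v,18))
E
```

```text
mid [561.5 162.6] [566.4 113.2] w 60.9 ang -83.97
mid [569.2  87. ] [577.1  20.6] w 67.0 ang -78.6
103 249 [(164, np.uint64(59)), (165, np.uint64(58)), (166, np.uint64(57)), (167, np.uint64(51)), (168, np.uint64(39)), (169, np.uint64(39)), (170, np.uint64(39)), (171, np.uint64(39)), (172, np.uint64(39)), (173, np.uint64(39)), (174, np.uint64(39)), (175, np.uint64(40))]
rear [560.22544643 169.90297476  18.        ] tip [578.38959707   3.08702336   6.        ]
sh [567.44705823 103.61787873  18.        ]
sh [567.79243842 100.44799982  18.        ]
```

Call:
arm_command(
  targets=[
    [25, 0.6, 20, 0, 1],
    [51, 0.6, 65, 0, 1],
    [51, 0.6, 110, 0, 1],
    [51, 0.6, 128, 0, 1],
    [51, 0.6, 128, 0, 1],
  ],
)

```text
t: 5.75
eef_pos: [562.8, 134.9, 20.8]
tcp_rot: [-3.135, 0.0, 1.677]
ft_force: [-0.2, 0.4, 0.3]
opening: 0.997
grip_force: 0.0
```

```bash
python3 -c "
from h import *
to(564.1,136.5,2.5,96)"
```

```text
t 5.75 pos [562.8 134.9  20.8] rot [-179.6    0.    96.1] open 0.997 shift [ 1.5  1.6 18.3] roll 0.1 j6 0.02
```

Call:
arm_command(
  targets=[
    [1, 1, 10, 0, 1],
    [1, 1, 18, 0, 1],
    [1, 1, 18, 0, 1],
    [1, 1, 18, 0, 0.5],
    [1, 1, 18, 0, 0.4],
  ],
)

```text
t: 6.25
eef_pos: [565.8, 137.0, 7.3]
tcp_rot: [3.14, -0.0, 1.677]
ft_force: [0.0, -0.1, -0.1]
opening: 0.883
grip_force: 0.0
```

Call:
arm_command(
  targets=[
    [0, 0, 0, 0, 0.4],
    [0, 0, 0, 0, 0.4],
    [0, 0, 0, 0, 0.4],
    [0, 0, 0, 0, 0.4],
  ],
)

```text
t: 6.65
eef_pos: [565.4, 137.1, 6.8]
tcp_rot: [-3.141, -0.0, 1.677]
ft_force: [-0.8, -0.8, 2.3]
opening: 0.627
grip_force: 30.0
```

```bash
python3 -c "
from h import *
to(564.1,136.5,2.5,96); print(env.state()['grip_force'])"
```

```text
t 6.65 pos [565.4 137.1   6.8] rot [-180.    -0.    96.1] open 0.627 shift [-0.5 -1.4  4.3] roll 0.1 j6 0.02
29.96018797159195
```

Call:
arm_command(
  targets=[
    [0, 0, 0, 0, 0.75],
    [0, 0, 0, 0, 0.75],
    [0, 0, 4.5, 0, 0.75],
    [0, 0, 4.5, 0, 0.5],
    [0, 0, 4.5, 0, 0.4],
  ],
)

```text
t: 7.15
eef_pos: [565.4, 137.0, 1.8]
tcp_rot: [-3.141, -0.0, 1.677]
ft_force: [-0.3, -0.1, -1.3]
opening: 0.634
grip_force: 0.0
```

Call:
arm_command(
  targets=[
    [0, 0, 0, 0, 0.4],
    [0, 0, 0, 0, 0.4],
    [0, 0, 0, 0, 0.4],
  ],
)

```text
t: 7.45
eef_pos: [565.5, 137.1, 2.1]
tcp_rot: [3.142, -0.0, 1.677]
ft_force: [-0.5, -0.3, -2.2]
opening: 0.627
grip_force: 30.0
```

```bash
python3 -c "
from h import *
to(564.1,136.5,2.5,96); print(env.state()['grip_force'])"
```

```text
t 7.45 pos [565.5 137.1   2.1] rot [180.   -0.   96.1] open 0.627 shift [-0.4 -1.4 -0.4] roll 0.1 j6 0.02
29.960167407989502
```

Call:
arm_command(
  targets=[
    [0, 0, -15, 0, 0.4],
    [0, 0, -60, 0, 0.4],
    [0, 0, -105, 0, 0.4],
    [0, 0, -155, 0, 0.4],
    [0, 0, -200, 0, 0.4],
  ],
)

```text
t: 7.95
eef_pos: [565.1, 137.1, 205.8]
tcp_rot: [3.14, -0.0, 1.677]
ft_force: [1.1, -0.2, -1.7]
opening: 0.629
grip_force: 30.0
```

Call:
arm_command(
  targets=[
    [-40, -5, -20, 0, 0.4],
    [-80, -10, -40, 0, 0.4],
    [-120, -15, -60, 0, 0.4],
    [-160, -20, -60, 0, 0.4],
    [-200, -25, -60, 0, 0.4],
  ],
)

```text
t: 8.45
eef_pos: [561.4, -65.9, 264.1]
tcp_rot: [3.14, 0.001, 1.678]
ft_force: [0.8, -0.6, -2.1]
opening: 0.631
grip_force: 30.0
```

Call:
arm_command(
  targets=[
    [-40, -4, 0, 0, 0.4],
    [-80, -8, 0, 0, 0.4],
    [-120, -14, 0, 0, 0.4],
    [-134, -16, 0, 0, 0.4],
    [-134, -16, 0, 0, 0.4],
  ],
)

```text
t: 8.95
eef_pos: [559.7, -200.9, 262.7]
tcp_rot: [3.141, 0.0, 1.675]
ft_force: [-0.0, 0.5, -1.9]
opening: 0.631
grip_force: 30.0
```

Run:
```python
from h import *
d=cam('wrist'); save(d,'w3'); to(560,-200,260)
```

```text
t 9.0 pos [ 559.9 -199.5  262.6] rot [180.  -0.  96.] open 0.629 shift [-0.5  0.1  2.6] roll 0 j6 -0.56
```

View pics/w3.png

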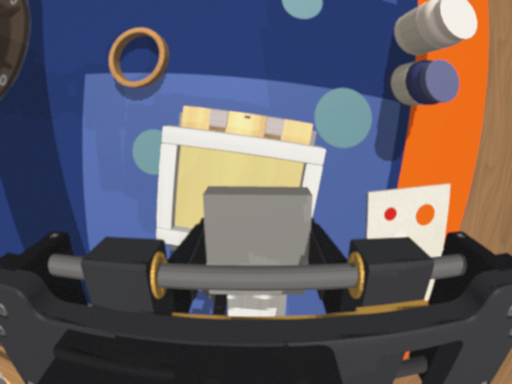

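Wrist view: gauge held in the middle (handle cols 205–310), with platen front edge from about (183,106) to (315,124) and stops near (219,118) and (273,127). Zooming on these.

Run:
```python
import cv2
i=cv2.imread('pics/w3.png')[98:148,172:327]
cv2.imwrite('pics/w3c.png',cv2.resize(i,None,fx=5,fy=5,interpolation=cv2.INTER_CUBIC))
```

```text
(no output)
```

View pics/w3c.png

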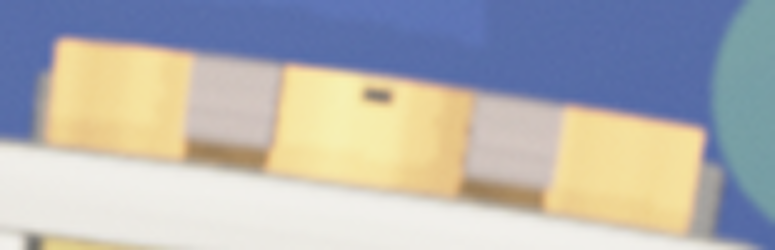

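Run:
```python
from h import *
d=cam('wrist')
def P(u,v,z): return onz(d,172+(u+.5)/5-.5,98+(v+.5)/5-.5,z)[:2]
a,b=P(58,38,70),P(706,128,70); l,r=P(282,64,78),P(471,91,78); lo,ro=P(191,53,78),P(563,104,78)
for q in(a,b,l,r,lo,ro): print(q.round(1))
print(np.linalg.norm(a-b),np.linalg.norm(l-r),np.linalg.norm(lo-ro),(a+b)/2,(l+r)/2,(lo+ro)/2,P(377,92,70))
for p,q in((a,b),(l,r),(lo,ro)): e=q-p; print(np.degrees(np.arctan2(-e[0],e[1])))
# gauge in hand: handle rear edge & sides
m=light(d,(195,180,320,262),60,60); z=env.state()['eef_pos'][2]+16
vs=range(196,245,6)
edges(d,m,vs,z)
print('camera',np.array(d['world_from_camera'])[:3,3].round(1)); to(560,-100,260)
```

```text
[ 461.5 -124.1]
[ 622.1 -130.4]
[ 518.4 -126.4]
[ 563.6 -128.3]
[ 496.4 -125.5]
[ 585.6 -128.9]
160.7472487691057 45.218139015551344 89.27113861136756 [ 541.80022613 -127.27499481] [ 540.98008371 -127.3543567 ] [ 541.00646912 -127.22040651] [ 541.24617386 -131.09185047]
-92.25724421876403
-92.5192072493022
-92.18942112842885
mid [ 558.9 -168.4] [ 560.  -197.5] w 61.6 ang -88.2
camera [ 552.3 -123.1  433.1]
t 9.05 pos [ 560.  -198.7  262.6] rot [180.   -0.   96.1] open 0.632 shift [98.1 10.5  2.6] roll 0 j6 -0.56
```

Run:
```python
from h import *
s=env.state(); d=cam('wrist'); M=R.from_euler('xyz',s['tcp_rot']).as_matrix(); g=d['frame'].astype(int)
for v in (194,200,206,212):
    row=cv2.GaussianBlur(d['frame'][...,2],(3,3),0)[v].astype(int); gr=np.abs(np.gradient(row.astype(float)))
    a=195+np.argmax(gr[195:218]); b=298+np.argmax(gr[298:322])
    q=[M.T@(onz(d,u,v,s['eef_pos'][2]+16)-s['eef_pos']) for u in(a,b)]
    print(v,a,b,q[0].round(1),q[1].round(1),'midy',(q[0][1]+q[1][1])/2)
```

```text
194 203 311 [ 32.2 -28.9 -16. ] [ 32.2  30.2 -16. ] midy 0.6435323994025168
200 202 312 [ 28.8 -29.6 -16. ] [ 28.8  30.9 -16. ] midy 0.6446724154261254
206 204 311 [ 25.3 -28.7 -16. ] [ 25.3  30.5 -16. ] midy 0.9283907190345424
212 203 311 [ 21.7 -29.4 -16. ] [ 21.7  30.7 -16. ] midy 0.6465986245500233
```

Call:
arm_command(
  targets=[
    [46, 2, 0, 2, 0.4],
    [92, 4, 0, 4, 0.4],
    [138, 7, 0, 6, 0.4],
    [184, 9, 30, 8.3, 0.4],
    [228, 11, 60, 8.3, 0.4],
  ],
)

```text
t: 9.6
eef_pos: [546.9, 24.8, 207.2]
tcp_rot: [3.139, -0.0, 1.533]
ft_force: [0.9, -0.0, -1.8]
opening: 0.631
grip_force: 30.0
```

Call:
arm_command(
  targets=[
    [0, 0, 45, 0, 0.4],
    [0, 0, 90, 0, 0.4],
    [0, 0, 120, 0, 0.4],
    [0, 0, 120, 0, 0.4],
    [0, 0, 120, 0, 0.4],
  ],
)

```text
t: 10.1
eef_pos: [547.6, 22.5, 87.6]
tcp_rot: [3.141, -0.0, 1.534]
ft_force: [1.1, -0.4, -0.1]
opening: 0.631
grip_force: 30.0
```

Run:
```python
from h import *
for i in range(3): to(546.8,29.6,73.2,87.75); cam('top')
d=cam('scene'); f=d['frame']; u,v=map(int,proj(d,(545,-80,75))); print(u,v)
c=f[max(v-60,0):v+60,max(u-80,0):u+80]; cv2.imwrite('pics/s2.png',cv2.resize(c[:,:,::-1],None,fx=5,fy=5,interpolation=cv2.INTER_CUBIC))
```

```text
t 10.1 pos [547.6  22.5  87.6] rot [180.   -0.   87.9] open 0.631 shift [ 7.  -1.  14.4] roll 0.1 j6 -0.04
t 10.15 pos [548.1  22.3  88.4] rot [179.9  -0.   87.9] open 0.631 shift [ 7.3 -1.6 15.2] roll 0.1 j6 -0.04
t 10.2 pos [548.3  22.   88.7] rot [179.8  -0.   87.8] open 0.631 shift [ 7.5 -1.8 15.5] roll 0.1 j6 -0.04
208 185
```

View pics/s2.png

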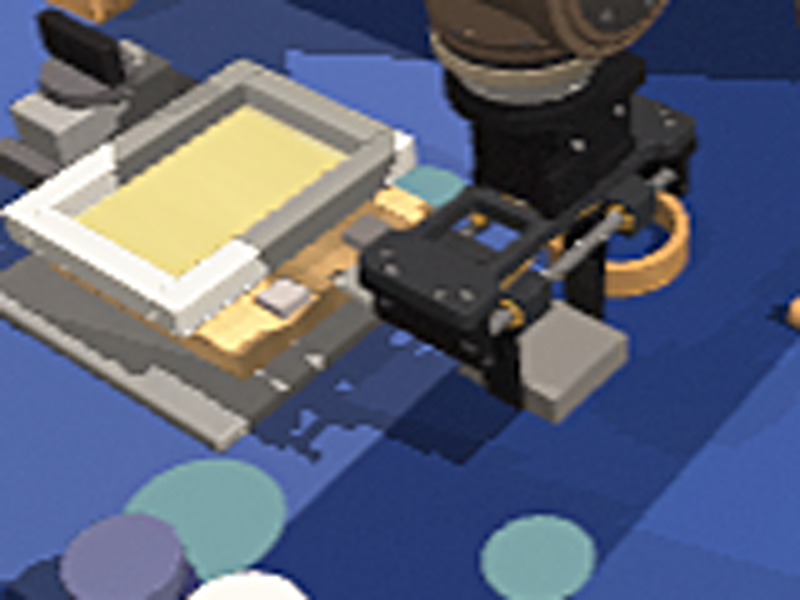

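Scene crop: the gauge is level in the gripper, its tip near (352,278) just before and above the opening between the stops (285,297) and (368,233). Lowering to slot height.

Call:
arm_command(
  targets=[
    [3, -1.7, 5, 0, 0.4],
    [6, -1.7, 15, 0, 0.4],
    [6, -1.7, 15, 0, 0.4],
    [6, -1.7, 15, 0, 0.4],
    [6, -1.7, 15, 0, 0.4],
  ],
)

```text
t: 10.8
eef_pos: [546.0, 27.7, 71.7]
tcp_rot: [-3.142, -0.0, 1.533]
ft_force: [-0.0, 0.3, -1.4]
opening: 0.632
grip_force: 30.0
```

Run:
```python
from h import *
for i in range(3): to(546.6,28,73.2,87.75); cam('top')
d=cam('scene')
c=d['frame'][170:230,160:240]; cv2.imwrite('pics/s3.png',cv2.resize(c[:,:,::-1],None,fx=8,fy=8,interpolation=cv2.INTER_CUBIC))
```

```text
t 10.8 pos [546.   27.7  71.7] rot [-180.    -0.    87.8] open 0.632 shift [ 0.3  0.6 -1.5] roll 0.1 j6 -0.03
t 10.85 pos [546.   27.7  71.8] rot [180.   -0.   87.8] open 0.628 shift [ 0.3  0.6 -1.4] roll 0.1 j6 -0.03
t 10.9 pos [546.   27.7  71.9] rot [180.   -0.   87.8] open 0.629 shift [ 0.4  0.6 -1.3] roll 0.1 j6 -0.03
```

View pics/s3.png

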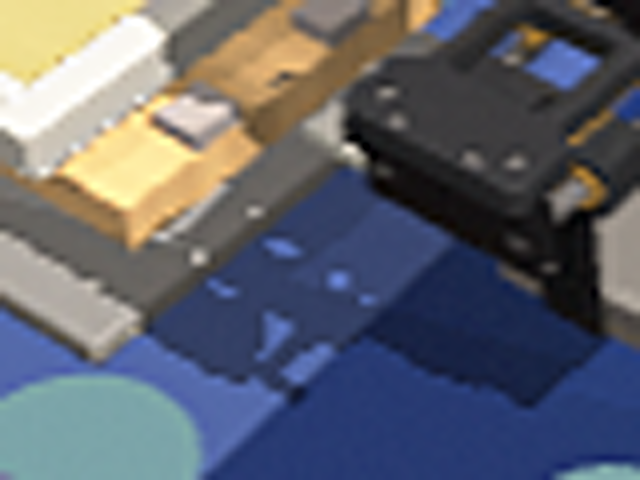

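Tip at about (320,125), just in front of the platen edge, aligned with the opening. Raise 1.4 mm and start in slowly.

Call:
arm_command(
  targets=[
    [0, 0.5, -1.4, 0, 0.4],
    [-6, 0.5, -1.4, 0, 0.4],
    [-12, 0.5, -1.4, 0, 0.4],
    [-18, 0.5, -1.4, 0, 0.4],
    [-18, 0.5, -1.4, 0, 0.4],
  ],
)

```text
t: 11.5
eef_pos: [545.7, 8.8, 73.1]
tcp_rot: [3.142, -0.0, 1.531]
ft_force: [-0.3, 0.5, -1.6]
opening: 0.631
grip_force: 30.0
```

Run:
```python
from h import *
y=env.state()['eef_pos'][1]; to(540.6+.0393*(y+127.3),-95.3,73.2,87.75)
# tip lateral check in the top view: blade vs stops
d=cam('top'); print([np.round(proj(d,p),1) for p in((540.6,-127.3,78),(544,-60,77))])
to(540.6+.0393*(y+127.3),-95.3,73.2,87.75); print(env.state()['ft_force'],env.state()['moment'])
```

```text
t 11.5 pos [545.7   8.8  73.1] rot [180.   -0.   87.7] open 0.631 shift [-1.04e+02  4.40e+00 -1.00e-01] roll -0.0 j6 -0.07
[array([305.1, 173.5]), array([284.1, 172.3])]
t 11.55 pos [545.7   9.2  73.2] rot [180.   -0.   87.7] open 0.63 shift [-1.044e+02  4.400e+00 -1.000e-01] roll -0.0 j6 -0.07
[-0.78421069 -1.09827988 -0.73143436] [-0.04675935  0.05128344 -0.06071408]
```

Call:
arm_command(
  targets=[
    [-6, 0.2, 0, 0, 0.4],
    [-12, 0.2, 0, 0, 0.4],
    [-18, 0.2, 0, 0, 0.4],
    [-24, 0.2, 0, 0, 0.4],
    [-30, 0.2, 0, 0, 0.4],
  ],
)

```text
t: 12.05
eef_pos: [544.7, -20.8, 73.2]
tcp_rot: [3.142, -0.0, 1.532]
ft_force: [-0.8, 0.9, -0.9]
opening: 0.629
grip_force: 30.0
```

Call:
arm_command(
  targets=[
    [-6, 0, 0, 0, 0.4],
    [-12, 0, 0, 0, 0.4],
    [-18, 0, 0, 0, 0.4],
    [-24, 0, 0, 0, 0.4],
    [-30, 0, 0, 0, 0.4],
  ],
)

```text
t: 12.55
eef_pos: [543.6, -50.7, 73.1]
tcp_rot: [-3.142, -0.0, 1.533]
ft_force: [0.0, 0.4, -1.4]
opening: 0.63
grip_force: 30.0
```

```bash
python3 -c "
from h import *
s=env.state();y=s['eef_pos'][1]; to(540.6+.0393*(y+127.3),y,73.2,87.75);print(s['ft_force'],s['moment'])"
```

```text
t 12.55 pos [543.6 -50.7  73.1] rot [-180.    -0.    87.8] open 0.63 shift [ 0.   0.1 -0.1] roll 0.1 j6 -0.18
[ 0.01586515  0.39305855 -1.43960231] [-0.09674836  0.01901708 -0.02404207]
```

Clean. On to within about 10 mm of home, then slowly.

Call:
arm_command(
  targets=[
    [-7, 0, 0, 0, 0.4],
    [-14, 0, 0, 0, 0.4],
    [-21, 0, 0, 0, 0.4],
    [-28, 0, 0, 0, 0.4],
    [-35, 0, 0, 0, 0.4],
  ],
)

```text
t: 13.05
eef_pos: [542.2, -85.8, 73.1]
tcp_rot: [3.142, -0.0, 1.532]
ft_force: [0.3, -0.0, -0.2]
opening: 0.628
grip_force: 30.0
```

Call:
arm_command(
  targets=[
    [-1.5, 0, 0, 0, 0.4],
    [-3, 0, 0, 0, 0.4],
    [-4.5, 0, 0, 0, 0.4],
    [-6, 0, 0, 0, 0.4],
    [-6, 0, 0, 0, 0.4],
  ],
)

```text
t: 13.55
eef_pos: [542.1, -91.2, 73.2]
tcp_rot: [3.141, -0.0, 1.533]
ft_force: [0.2, -0.6, -1.1]
opening: 0.629
grip_force: 30.0
```

Call:
arm_command(
  targets=[
    [-1, 0, 0, 0, 0.4],
    [-2, 0, 0, 0, 0.4],
    [-3, 0, 0, 0, 0.4],
    [-4, 0, 0, 0, 0.4],
    [-4, 0, 0, 0, 0.4],
  ],
)

```text
t: 14.05
eef_pos: [541.9, -95.3, 73.1]
tcp_rot: [3.142, -0.0, 1.532]
ft_force: [-0.4, -1.4, -1.2]
opening: 0.628
grip_force: 30.0
```

Call:
arm_command(
  targets=[
    [-1, 0, 0, 0, 0.4],
    [-2, 0, 0, 0, 0.4],
    [-3, 0, 0, 0, 0.4],
    [-3, 0, 0, 0, 0.4],
  ],
)

```text
t: 14.45
eef_pos: [541.7, -97.0, 73.2]
tcp_rot: [-3.141, -0.002, 1.533]
ft_force: [2.0, 10.8, 0.2]
opening: 0.629
grip_force: 29.9
```

Call:
arm_command(
  targets=[
    [-0.7, 0, 0.6, 0, 0.4],
    [-0.7, 0, 1.2, 0, 0.4],
    [-0.7, 0, 1.2, 0, 0.4],
  ],
)

```text
t: 14.75
eef_pos: [541.7, -97.1, 72.5]
tcp_rot: [3.142, -0.002, 1.532]
ft_force: [0.5, 15.2, 7.3]
opening: 0.628
grip_force: 30.0
```

```bash
python3 -c "
from h import *
s=env.state();y=s['eef_pos'][1]; to(540.6+.0393*(y+127.3),y,73.2,87.75);print(s['ft_force'],s['moment'])"
```

```text
t 14.75 pos [541.7 -97.1  72.5] rot [ 1.80e+02 -1.00e-01  8.78e+01] open 0.628 shift [ 0.   0.1 -0.7] roll 0.0 j6 -0.26
[ 0.52908712 15.23401134  7.26479479] [2.55986116 0.00430161 0.05970908]
```

Both shoulders in contact (15 N, hardly any moment about z). Release and withdraw upward.

Call:
arm_command(
  targets=[
    [0, 0, 0, 0, 0.85],
    [0, 0, 0, 0, 0.85],
    [0, 0, 0, 0, 0.85],
    [0, 0, -10, 0, 0.85],
    [0, 0, -35, 0, 1],
  ],
)

```text
t: 15.25
eef_pos: [540.9, -98.9, 106.3]
tcp_rot: [-3.138, -0.001, 1.532]
ft_force: [-0.4, 0.3, 0.6]
opening: 0.892
grip_force: 0.0
```

Call:
arm_command(
  targets=[
    [0, 0, -40, 0, 1],
    [0, 0, -80, 0, 1],
    [0, 0, -120, 0, 1],
    [0, 0, -155, 0, 1],
    [0, 0, -155, 0, 1],
  ],
)

```text
t: 15.75
eef_pos: [543.0, -99.5, 267.3]
tcp_rot: [3.134, 0.002, 1.532]
ft_force: [-0.2, 0.3, 0.6]
opening: 0.998
grip_force: 0.0
```

Run:
```python
from h import *
d=cam('wrist'); save(d,'w4')
to(540.6-.0393*35,-162,262)
for p in((540.6,-127.3,78),(540.6+1.3,-127.3+32.5,88),(534,-310,164)): print(np.round(proj(d,p)))
t=cam('top'); f=t['frame']; u,v=320,175
c=f[135:215,295:400]
A=cv2.resize(d['frame'][:,100:412],None,fx=1.3,fy=1.3); B=cv2.resize(c,None,fx=3.5,fy=3.5,interpolation=cv2.INTER_CUBIC)
o=np.zeros((max(A.shape[0],B.shape[0]),A.shape[1]+B.shape[1],3),np.uint8); o[:A.shape[0],:A.shape[1]]=A; o[:B.shape[0],A.shape[1]:]=B
print(o.shape); cv2.imwrite('pics/both.png',o[:,:,::-1])
```

```text
t 15.8 pos [542.2 -99.2 264.6] rot [1.797e+02 1.000e-01 8.780e+01] open 1.0 shift [-62.8  -0.6   2.7] roll 0 j6 -0.26
[254. 194.]
[254. 171.]
[255. 351.]
(499, 774, 3)
```

View pics/both.png

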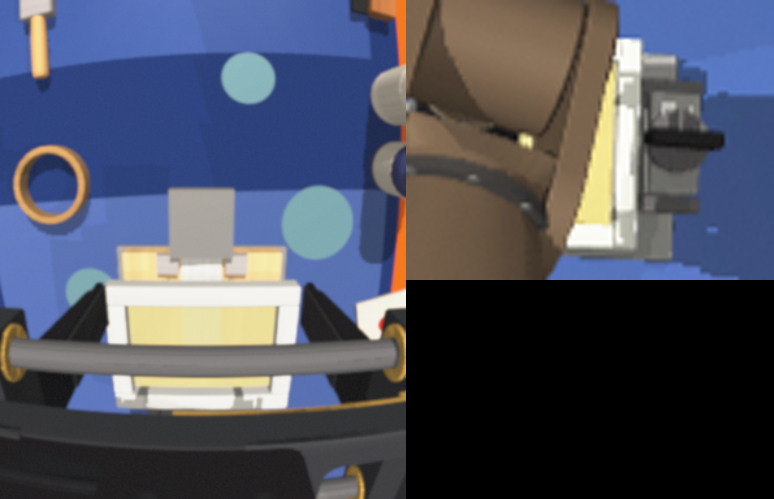

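Left: the gauge is home, handle front flush on both stops (row ~258, stops at cols 168 and 236). Right: knob bar from about (645,137) to (722,139) in the top-view crop. All ten pictures are used; from here on I go by numbers.

Run:
```python
from h import *
d=cam('top')
k=onz(d,374.4,174.7,164); print('knob',k, [onz(d,u,v,164).round(1) for u,v in((363.4,174.2),(385.3,175.2))])
k2=np.array([540.6,-127.3])+np.array([-.0393,-.9992])*0
to(k[0],k[1]-70,270)
```

```text
knob [ 528.708788   -325.03365145  164.        ] [array([ 529.9, -291.9,  164. ]), array([ 527.5, -357.9,  164. ])]
t 15.9 pos [541.3 -98.9 261.8] rot [-180.    -0.    87.8] open 1.001 shift [-296.4   -1.2   -8.3] roll 0 j6 -0.26
```

Call:
arm_command(
  targets=[
    [-48, 0, -3, 0, 1],
    [-96, 0, -6, 0, 1],
    [-144, 0, -8, 0, 1],
    [-192, 0, -8, 0, 1],
    [-240, 0, -8, 0, 1],
  ],
)

```text
t: 16.4
eef_pos: [531.8, -340.5, 268.4]
tcp_rot: [-3.14, -0.002, 1.532]
ft_force: [0.4, -0.2, -0.3]
opening: 1.002
grip_force: 0.0
```

Call:
arm_command(
  targets=[
    [-30, -1, 0, 0, 1],
    [-56, -1, 0, 0, 1],
    [-56, -1, 0, 0, 1],
    [-56, -1, 0, 0, 1],
  ],
)

```text
t: 16.8
eef_pos: [528.9, -394.5, 268.3]
tcp_rot: [-3.14, -0.002, 1.532]
ft_force: [-0.1, -0.1, 0.6]
opening: 1.003
grip_force: 0.0
```

Run:
```python
from h import *
d=cam('wrist'); save(d,'w5'); u,v=proj(d,(528.7,-325,164)); print(u,v)
f=d['frame']; V=f.max(2); m=(V<60).astype(np.uint8)
n,lab,st,ce=cv2.connectedComponentsWithStats(m[:230])
for i in range(1,n):
    if st[i,4]>60: print(st[i],ce[i])
i=min((i for i in range(1,n) if st[i,4]>60),key=lambda i:np.hypot(*(ce[i]-(u,v))))
ys,xs=np.nonzero(lab==i); r=cv2.minAreaRect(np.c_[xs,ys].astype(np.float32)); print(r)
for z in(164,): 
    b=[onz(d,*p,z)[:2] for p in cv2.boxPoints(r)]; print(np.round(b,1),np.mean(b,0).round(1)); 
    e=[b[1]-b[0],b[2]-b[1]]; e=max(e,key=np.linalg.norm); print([np.linalg.norm(x) for x in (b[1]-b[0],b[2]-b[1])],np.degrees(np.arctan2(e[1],e[0])))
to(*np.mean(b,0),139.5)
```

```text
253.4600034504284 118.67797581783007
[ 0  0 11 17 99] [3.19191919 5.57575758]
[  0   0  28  43 157] [14.10828025 21.21656051]
[251  89  15  65 870] [258.07701149 121.05402299]
[163 218  18  12 128] [173.515625 225.140625]
[334 218  18  12 128] [340.484375 225.140625]
((258.0338439941406, 120.98446655273438), (13.592452049255371, 64.33094787597656), 1.9091525077819824)
[[ 524.3 -356.8]
 [ 528.8 -297.1]
 [ 541.1 -298. ]
 [ 537.  -357.7]] [ 532.8 -327.4]
[np.float64(59.785909823750124), np.float64(12.356374813164704)] 85.7542876502885
t 16.85 pos [ 529.2 -393.9  268.8] rot [-1.799e+02 -1.000e-01  8.780e+01] open 1.0 shift [ 66.4   1.2 129.4] roll 0 j6 -0.7
```

Call:
arm_command(
  targets=[
    [35, 1, 0, 2, 0.6],
    [66.8, 0.8, 10, 2, 0.6],
    [66.8, 0.8, 55, 2, 0.6],
    [66.8, 0.8, 95, 2, 0.6],
    [66.8, 0.8, 105, 2, 0.6],
  ],
)

```text
t: 17.35
eef_pos: [531.6, -325.4, 161.4]
tcp_rot: [-3.137, -0.004, 1.499]
ft_force: [-0.7, -0.1, 1.0]
opening: 0.637
grip_force: 0.0
```

Call:
arm_command(
  targets=[
    [0, 0, 10, 0, 0.5],
    [0, 0, 15, 0, 0.5],
    [0, 0, 15, 0, 0.5],
  ],
)

```text
t: 17.65
eef_pos: [533.0, -328.1, 150.6]
tcp_rot: [3.141, 0.0, 1.498]
ft_force: [0.1, 0.0, 0.8]
opening: 0.507
grip_force: 0.0
```

```bash
python3 -c "
from h import *
to(532.4,-327.2,140,85.75)"
```

```text
t 17.65 pos [ 533.  -328.1  150.6] rot [180.    0.   85.8] open 0.507 shift [ 0.9 -0.7 10.6] roll 0.1 j6 -0.58
```

Call:
arm_command(
  targets=[
    [0.7, -0.5, 5, 0, 0.4],
    [0.7, -0.5, 10, 0, 0.3],
    [0.7, -0.5, 10, 0, 0.1],
    [0.7, -0.5, 10, 0, 0.05],
    [0.7, -0.5, 10, 0, 0.05],
  ],
)

```text
t: 18.15
eef_pos: [532.5, -327.3, 140.2]
tcp_rot: [3.141, 0.0, 1.497]
ft_force: [3.7, 0.5, -2.8]
opening: 0.145
grip_force: 30.0
```

Call:
arm_command(
  targets=[
    [0, 0, 0, 0, 0.05],
    [0, 0, 0, 0, 0.05],
    [0, 0, 0, 0, 0.05],
  ],
)

```text
t: 18.45
eef_pos: [532.5, -327.3, 140.1]
tcp_rot: [3.141, 0.0, 1.498]
ft_force: [0.4, -0.5, 0.8]
opening: 0.148
grip_force: 30.0
```

```bash
python3 -c "
from h import *
to(532.4,-327.2,140,85.75); s=env.state(); print(s['ft_force'],s['moment'],s['grip_force'])"
```

```text
t 18.45 pos [ 532.5 -327.3  140.1] rot [180.    0.   85.8] open 0.148 shift [ 0.1 -0.2  0.1] roll 0.1 j6 -0.58
[ 0.42558279 -0.48568693  0.82500049] [-0.14202849 -0.28757906 -0.00286231] 30.000091195106506
```

Gripped at 14 mm with no side force. Turn clockwise.

Call:
arm_command(
  targets=[
    [0, 0, 0, 4, 0.05],
    [0, 0, 0, 8, 0.05],
    [0, 0, 0, 12, 0.05],
    [0, 0, 0, 16, 0.05],
    [0, 0, 0, 20, 0.05],
  ],
)

```text
t: 18.95
eef_pos: [532.8, -327.4, 140.1]
tcp_rot: [3.14, 0.0, 1.146]
ft_force: [3.7, -0.4, 0.1]
opening: 0.145
grip_force: 30.0
```

```bash
python3 -c "
from h import *
to(532.4,-327.2,140,7.5); s=env.state(); print(s['ft_force'],s['moment'],s['grip_force'])"
```

```text
t 18.95 pos [ 532.8 -327.4  140.1] rot [179.9   0.   65.7] open 0.145 shift [ 0.  -0.4  0.1] roll 58.2 j6 -0.23
[ 3.73986294 -0.44307894  0.10409962] [-0.20875985 -0.41890041  0.10567204] 30.003708600997925
```

Call:
arm_command(
  targets=[
    [0, 0, 0, 5, 0.05],
    [0, 0, 0, 10, 0.05],
    [0, 0, 0, 15, 0.05],
    [0, 0, 0, 20, 0.05],
    [0, 0, 0, 25, 0.05],
  ],
)

```text
t: 19.45
eef_pos: [533.0, -327.6, 140.1]
tcp_rot: [3.14, -0.001, 0.709]
ft_force: [4.4, -0.8, -1.0]
opening: 0.146
grip_force: 30.0
```

Call:
arm_command(
  targets=[
    [0, 0, 0, 5, 0.05],
    [0, 0, 0, 10, 0.05],
    [0, 0, 0, 15, 0.05],
    [0, 0, 0, 20, 0.05],
    [0, 0, 0, 25, 0.05],
  ],
)

```text
t: 19.95
eef_pos: [533.1, -327.8, 140.1]
tcp_rot: [3.14, -0.002, 0.273]
ft_force: [5.9, -2.8, -1.2]
opening: 0.148
grip_force: 30.0
```

```bash
python3 -c "
from h import *
to(532.4,-327.2,140,7.5); s=env.state(); print(s['ft_force'],s['moment'],s['grip_force'])"
```

```text
t 19.95 pos [ 533.1 -327.8  140.1] rot [ 1.799e+02 -1.000e-01  1.560e+01] open 0.148 shift [-0.5 -0.8  0.1] roll 8.1 j6 0.64
[ 5.92395609 -2.79941801 -1.22292209] [-0.51646977 -0.7142894   0.2029839 ] 30.005806982517242
```

Call:
arm_command(
  targets=[
    [0, 0, 0, 2, 0.05],
    [0, 0, 0, 4, 0.05],
    [0, 0, 0, 6, 0.05],
    [0, 0, 0, 7, 0.05],
    [0, 0, 0, 7, 0.05],
  ],
)

```text
t: 20.45
eef_pos: [533.2, -327.9, 140.2]
tcp_rot: [3.14, -0.002, 0.153]
ft_force: [4.8, -3.6, -2.2]
opening: 0.143
grip_force: 30.0
```

```bash
cat > c.py <<'E'
from h import *
to(532.4,-327.2,140,7.5); s=env.state(); print(s['ft_force'],s['moment'],s['grip_force'])
E
python3 c.py
```

```text
t 20.45 pos [ 533.2 -327.9  140.2] rot [ 1.799e+02 -1.000e-01  8.800e+00] open 0.143 shift [-0.6 -0.8  0.2] roll 1.3 j6 0.76
[ 4.84738052 -3.5667367  -2.18350833] [-0.55982109 -0.68094576  0.01060904] 30.000218152999878
```

Call:
arm_command(
  targets=[
    [0, 0, 0, 1, 0.05],
    [0, 0, 0, 2, 0.05],
    [0, 0, 0, 3, 0.05],
    [0, 0, 0, 3, 0.05],
  ],
)

```text
t: 20.85
eef_pos: [533.2, -327.9, 140.2]
tcp_rot: [3.14, -0.002, 0.102]
ft_force: [5.4, -3.9, -2.3]
opening: 0.148
grip_force: 30.3
```

```bash
python3 c.py
```

```text
t 20.85 pos [ 533.2 -327.9  140.2] rot [ 1.799e+02 -1.000e-01  5.800e+00] open 0.148 shift [-0.7 -0.8  0.2] roll -1.7 j6 0.81
[ 5.3918065  -3.90074773 -2.26951319] [-0.63459142 -0.82174162  0.65107005] 30.344494879245758
```

Call:
arm_command(
  targets=[
    [0, 0, 0, 1, 0.05],
    [0, 0, 0, 2, 0.05],
    [0, 0, 0, 2, 0.05],
  ],
)

```text
t: 21.15
eef_pos: [533.0, -328.0, 140.2]
tcp_rot: [3.14, -0.001, 0.067]
ft_force: [4.4, -4.0, -0.4]
opening: 0.154
grip_force: 31.1
```

```bash
python3 c.py
```

```text
t 21.15 pos [ 533.  -328.   140.2] rot [ 1.799e+02 -1.000e-01  3.900e+00] open 0.154 shift [-0.6 -0.8  0.2] roll -3.6 j6 0.85
[ 4.39969993 -4.04089758 -0.38588978] [-0.66470231 -0.54348272  0.74858836] 31.08679175376892
```

End stop reached (moment 0.75 N m, pads starting to twist on the bar). Release and rise.

Call:
arm_command(
  targets=[
    [0, 0, 0, 0, 0.6],
    [0, 0, 0, 0, 0.6],
    [0, 0, 0, 0, 0.6],
    [0, 0, -20, 0, 0.6],
    [0, 0, -60, 0, 0.6],
  ],
)

```text
t: 21.65
eef_pos: [531.1, -326.4, 198.0]
tcp_rot: [-3.137, 0.005, 0.066]
ft_force: [0.0, 0.6, 0.3]
opening: 0.519
grip_force: 0.0
```

Call:
arm_command(
  targets=[
    [0, 0, -40, 0, 0.6],
    [0, 0, -70, 0, 0.6],
    [-30, 0, -70, 0, 0.6],
    [-70, 0, -70, 0, 0.6],
    [-70, 0, -70, 0, 0.6],
  ],
)

```text
t: 22.15
eef_pos: [459.2, -331.6, 270.4]
tcp_rot: [-3.141, 0.001, 0.065]
ft_force: [1.1, 0.2, 0.3]
opening: 0.597
grip_force: 0.0
```

Run:
```python
from h import *
d=cam('wrist'); save(d,'w6'); u,v=proj(d,(532.4,-327.2,164)); print(u,v); to(532,-327)
m=(d['frame'].max(2)<60).astype(np.uint8); m[240:]=0
n,lab,st,ce=cv2.connectedComponentsWithStats(m)
c=[i for i in range(1,n) if st[i,4]>60]; i=min(c,key=lambda i:np.hypot(*(ce[i]-(u,v))))
ys,xs=np.nonzero(lab==i); r=cv2.minAreaRect(np.c_[xs,ys].astype(np.float32)); b=[onz(d,*p,164)[:2] for p in cv2.boxPoints(r)]
e=max((b[1]-b[0],b[2]-b[1]),key=np.linalg.norm); print(r,np.mean(b,0),np.degrees(np.arctan2(e[1],e[0])))
t=cam('top'); save(t,'top1')
m=light(t,(270,150,306,200),70,90); ys,xs=np.nonzero(m); 
if len(xs): print('handle px',xs.min(),xs.max(),ys.min(),ys.max(),onz(t,xs.mean(),ys.mean(),88))
```

```text
258.6318592070307 113.52007662687527
t 22.2 pos [ 461.  -331.9  270.5] rot [-180.    -0.     3.7] open 0.603 shift [71.2 -0.3  0. ] roll 0 j6 0.77
((259.0642395019531, 112.49585723876953), (63.64188003540039, 13.327131271362305), 86.3086166381836) [ 533.36507608 -327.56242054] -172.45735923418616
handle px 286 305 164 199 [538.9864251  -96.43908307  88.        ]
```

Knob bar now at −172.5°, exactly the end stop (−92.3° − 80.2°). One check of the gauge's seat from above.

Call:
arm_command(
  targets=[
    [5, -45, 0, 0, 0.6],
    [10, -90, 0, 0, 0.6],
    [14, -135, 0, 0, 0.6],
    [14, -180, 0, 0, 0.6],
    [14, -218, 0, 0, 0.6],
  ],
)

```text
t: 22.75
eef_pos: [462.3, -111.1, 269.9]
tcp_rot: [-3.141, 0.0, 0.067]
ft_force: [0.3, -0.2, -0.7]
opening: 0.599
grip_force: 0.0
```

Run:
```python
from h import *
cam('wrist');d=cam('wrist'); save(d,'w7'); to(540,-110)
B=np.array([540.6,-127.3]); D=np.array([-.0393,-.9992]); N=np.array([D[1]*-1,D[0]])
g=d['frame'].astype(int)
# intensities along lines parallel to the push axis at lateral offsets: stops at +-34 (over z=78/88), shoulders +-25
for lat,z in((-26,83),(26,83),(0,88)):
    print(lat,[(s,)+tuple(g[int(round(v)),int(round(u))]) for s in (list(range(-10,12,2)) if lat else range(-72,-58,2)) for u,v in [proj(d,(*(B+D*s+N*lat),z))]])
```

```text
t 22.85 pos [ 462.1 -109.7  270.1] rot [-180.   -0.    4.] open 0.599 shift [77.7  5.8  0. ] roll 0 j6 1.13
-26 [(-10, np.int64(172), np.int64(166), np.int64(161)), (-8, np.int64(170), np.int64(164), np.int64(160)), (-6, np.int64(169), np.int64(163), np.int64(158)), (-4, np.int64(170), np.int64(165), np.int64(159)), (-2, np.int64(171), np.int64(164), np.int64(158)), (0, np.int64(171), np.int64(165), np.int64(158)), (2, np.int64(162), np.int64(155), np.int64(150)), (4, np.int64(151), np.int64(144), np.int64(139)), (6, np.int64(144), np.int64(136), np.int64(133)), (8, np.int64(165), np.int64(155), np.int64(152)), (10, np.int64(199), np.int64(187), np.int64(182))]
26 [(-10, np.int64(174), np.int64(167), np.int64(163)), (-8, np.int64(172), np.int64(167), np.int64(161)), (-6, np.int64(173), np.int64(167), np.int64(162)), (-4, np.int64(172), np.int64(166), np.int64(160)), (-2, np.int64(173), np.int64(166), np.int64(161)), (0, np.int64(172), np.int64(166), np.int64(161)), (2, np.int64(166), np.int64(159), np.int64(154)), (4, np.int64(154), np.int64(148), np.int64(144)), (6, np.int64(145), np.int64(137), np.int64(134)), (8, np.int64(151), np.int64(143), np.int64(139)), (10, np.int64(177), np.int64(166), np.int64(162))]
0 [(-72, np.int64(44), np.int64(66), np.int64(125)), (-70, np.int64(47), np.int64(68), np.int64(128)), (-68, np.int64(47), np.int64(67), np.int64(127)), (-66, np.int64(48), np.int64(69), np.int64(128)), (-64, np.int64(98), np.int64(104), np.int64(137)), (-62, np.int64(141), np.int64(140), np.int64(151)), (-60, np.int64(172), np.int64(168), np.int64(162))]
```

No bench-blue shows between the handle and either stop. The handle's rear edge is about 64 mm in front of the mouth (65 expected), so it is home. Handing in.

```bash
python3 -c "
from h import *
print(env.job_done())"
```

```text
the job is handed in; nothing more can be done
None
```

I've handed the job in at about 23 s: the gauge is seated against both stops, the clamp knob is turned clockwise to its end stop, and I moved nothing else. I judged the seating and the knob from force and camera readings, but did not measure the screen frame's nip on the blade directly.

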